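# Jack a pump cover up to the bench punch and mark it

### The job

Mark the hub of the pump cover: set the cover hub up on the middle of the jack platform and let go, then swing the punch arm over it right up to its stop, then turn the jack knob to raise the platform until the hub just touches the punch's sprung foot, pushing it up by a couple of millimetres and no more. Then press the punch plunger down through its full stroke and let it spring back, leaving the cover, arm and jack so set. Leave the other things on the bench where they are.

Things in the scene. Friction and masses are not known exactly. Their poses are not given: they have to be found in the camera images.
- cover_center (a point): The loose steel pump cover: a round flange 80 mm across and 12 mm thick with a plain cylindrical hub 32 mm across standing 32 mm high on its middle (44 mm tall in all, about 0.6 kg). This point is on its axis, half-way up (22 mm above its underside); z points up along the hub. Stands hub up on the bench; the hub is the handy grip.
- stand: The punch stand, fixed to the bench. Origin on the bench directly below the centre of the jack platform. Its x axis points to the upright column (axis 130 mm along x; it carries the swing arm), its -y axis to the jack knob (axis at y = -125 mm). The blue base plate is 12 mm thick.
- platform_top (a point): Centre of the top face of the scissor jack's square aluminium platform, 110 x 110 mm, flat, z up. It is 60 mm above the bench with the jack right down and rises 5 mm per radian of the knob.
- knob_grip (a point): Black jack knob, turning on a vertical axis on the grey gear box beside the jack: a 44 x 14 mm upright bar 40 mm tall (measured from the knob's underside, with a 44 mm disc 8 mm thick at its foot, all turning together). This point is on the axis, 93 mm above the bench and 11 mm below the bar's top; its x axis runs along the bar and turns with it.
- jack_knob (a joint): Angle of the jack knob in rad, 0 (jack right down) to 6.5. Grows clockwise seen from above; growing raises the platform 5 mm per rad. Stiff (about 0.15 N m) and stays where it is left. The platform's size and direction are fixed: only its height changes.
- swing_arm (a joint): Angle of the swing arm about the column in rad: 0 is swung right aside (to the +y side of the stand), 1.4 is hard against its stop, with the punch over the centre of the platform. Grows anticlockwise seen from above. Some friction (about 0.12 N m): stays where it is left.
- swing_handle (a point): Point on the axis of, 23 mm below the top of, the upright steel handle pin on top of the swing arm: 14 mm across, standing 53 mm proud of the arm's bar (28 mm wide, its top 183 mm above the bench), top 236 mm above the bench, this point 213 mm above the bench. 75 mm from the column axis along the arm, the punch 130 mm from it (punch housing 40 mm across, from 146 to 196 mm above the bench; the column's hub is 48 mm across and ends 186 mm above the bench).
- foot_face (a point): Centre of the lower face of the punch's sprung foot, a steel sleeve 22 mm across under the end of the swing arm. Free, the face is 119 mm above the bench. The hub of the cover must come up against this face.
- foot (a joint): How far the sprung foot is pushed up, in m: 0 is free, 0.008 is solid. Light spring: about 1.5 N to start it and 0.35 N per mm.
- plunger (a joint): How far the punch plunger is pressed down, in m: 0 is up, 0.012 is the end of its stroke. Sprung: about 2 N to start, 8 N at the end; it comes back up by itself.
- plunger_top (a point): Centre of the flat top of the black plunger cap, 34 mm across, on top of the arm's end above the foot; 220 mm above the bench when up. Press it straight down 12 mm.
- collar: Bystander: plain steel ring 72 mm across, 40 mm bore, 30 mm high, lying flat. Not the cover: it has no flange or hub. Origin at the centre of its underside.
- wrench: Bystander: open wrench about 180 mm long lying on the bench.
- screwdriver: Bystander: screwdriver lying on the bench.
- spray_can: Bystander: can 56 mm across and 150 mm tall, origin at its foot.
- cap: Bystander: round plastic cap 60 mm across, 18 mm high.
- carton: Bystander: small carton 110 x 80 x 60 mm.

How it is judged:
By the outcome, as a careful person would: the job done as asked, in the order asked, and still so for the second after the job is handed in, with the robot touching nothing.
It also fails if it takes over 72 s, if anything falls off the work surface, if the arm or the gripper's body presses on something with over 40 N, if the wrist force passes 120 N, or if a joint passes its speed limit or range.

### The arm

A 6-joint arm with a two-finger parallel gripper is mounted at the origin on the work surface. World frame = base frame: x ahead of the robot, y to its left, z up, the work surface at z = 0. Lengths are in m, angles in rad, forces in N, time in s.
With the tool pointing down it reaches from about 0.325 to 0.9 m from the base axis. Payload 3.5 kg.
Tool frame: the origin (TCP) lies where the fingers leave the gripper's body, on its centre line; the fingertips stand 73 mm ahead of it and the grasp point (between the pads) lies 54 mm ahead of it; z points along the fingers, y is the line along which they close (so a half turn about z gives the same grasp; the last joint's range is limited). The gripper opens to 85 mm and grips with 20 to 120 N. Pads are 22 mm wide; open, the fingers measure 114 mm over their backs; the gripper's body (76 mm by 85 mm) begins 54 mm behind the grasp point. The pads swing forward as they close: fully open they stand 13 mm farther back than shut.
Start: joints at [1.156, 0.276, -0.026, 1.268, 0, 1.467], TCP at [0.192, 0.595, 0.304] pointing down, gripper open.
Joint ranges: [-3.12, 3.12], [-0.85, 1.88], [-1.08, 1.24], [-1.95, 2.15], [-1.57, 1.53], [-3.14, 3.14]. Speed limits (rad/s): [2.57, 2.57, 3.14, 3.14, 3.14, 3.14].

### API

Orientations are given as a unit quaternion [x, y, z, w].
In Python, from rig import arm, get_image, nets gives the robot as it stands.
- The arm moves only by the tool send_rows, never from a script. Its argument "steps" is a list of rows, each a list of 2 entries, a list of its own where there are three numbers: the shift along the world's x, y, z in units of 0.02 m (1.0 is 0.02 m), then the turn, a rotation vector about the world's x, y, z in units of 6 degrees (1.0 is 6 degrees). A call has 1 to 5 rows; each row shifts and turns the commanded pose from where the row before left it; what a row does not reach is not made up. A row lasts 1/10 s, in which the tool goes at most 50 mm and 8.59 degrees, less where a joint would pass 70% of its speed; a pose out of reach is approached as far as the arm can. A call with a number of a shift or a turn outside -1 to 1 is refused whole. A call with a gripper value outside its range is refused whole. "jaw" is the opening, from 0 (shut) to 1 (fully open), set as the call begins (left out, the last holds). The fingers move at their own pace and stop on an object; the grip force is fixed at half the most. Time passes only in rows, so rows that do not move let the fingers close. It gives the time, the measured TCP pose, the force, the opening and the grip force at its end, in the units of the state.
- arm.read_state(): the state, without advancing time (a new reading comes with each control period).
- get_image(name): name is "scene" or "top" or "wrist"; returns a dict with "frame" (480x640x3 uint8, blue, green, red), "z_map" (480x640 float32, m along the optical axis (not along the pixel's ray), 0 where there is no reading), "fx", "fy", "cx", "cy" (pixels), "origin" and "attitude" of the camera in the world; the wrist camera has in their place "hand_eye" (4x4, takes a point from camera to tool coordinates, whose origin is the TCP and whose axes are the flange's). Camera axes: x right, y down, z forward; pixel columns grow to the right and rows downward; lengths in m; the calibration is good to about 2 mm. A picture is of the moment at which its call begins: read the wrist's pose just before it.
- arm.finish_job(): hands the job in; it is judged then, once.
Trained networks look in a picture, given as the dict that the camera call returned (one of the last four; its "shot" number tells which), for a name from the list of things; names that differ only in an ending like _2 or _b are one class to them, and where a whole thing is asked for, a point or a joint stands for the part that bears it (a point fixed in the world has none). Each returns a list of dicts, best first, with "confidence" (0 to 1); they miss things now and then, are a little off and sometimes report something else, mostly with a low value. They report only what shows in the picture. A call takes as long as a camera call.
- nets.search_frame(target, picture): "location" ([row, column] in pixels, amid what is visible of it).
- nets.regions_of(target, picture): "mask" (480x640 bool, what is visible of it) and "location" ([row, column] in pixels, amid what is visible of it).
- nets.landmark_of(target, picture): "location" ([row, column] in pixels: a listed point, or the origin of a listed thing).
The state is a dict: "time": time; "joint_pos": joint angles; "qvel": joint speeds; "joint_efforts": joint torques, N m; "eef_pos": TCP position; "tcp_rot": TCP orientation; "wrist_force": force on the tool from outside, world axes, zero at the start; "moment": the same for the moment, N m; "finger_gap": finger opening in m; "grasp_force": force on a finger pad.
Only numpy, scipy, OpenCV 4.12 (cv2) and the standard library are available. Lean on these libraries where they do the work, as an engineer would, in place of code of your own. Each camera call takes 0.05 s, during which the arm holds its last target. There are 200 camera calls.

## Working session

There is one attempt and no reset: what is moved stays moved. The work goes in short steps, Python scripts to look and compute and a tool call to move; the robot and the scene stay as the last step left them, time stands still between calls to the robot, and variables do not carry over. Pictures are saved under pics/ and viewed, at most 10 in all, crops included, and the job is handed in when it is done.

Besides the shell and the picture viewer there is one more tool, called by a JSON object that holds its "api" and its "payload". send_rows: Moves the arm, as the interface text tells. Its arguments: {"type":"object","properties":{"steps":{"type":"array","items":{"type":"array"}},"jaw":{"type":"number"}},"required":["steps"]}

```bash
mkdir -p pics; ls; cat > h.py <<'E'
import numpy as np, cv2
from scipy.spatial.transform import Rotation as R
from rig import arm,get_image,nets
def cam(p,st=None):
    if "origin" in p:
        a=np.array(p["attitude"],float)
        Rm=a if a.shape==(3,3) else R.from_quat(a).as_matrix()
        return Rm,np.array(p["origin"])
    T=np.array(p["hand_eye"]);Rt=R.from_quat(st["tcp_rot"]).as_matrix()
    return Rt@T[:3,:3],Rt@T[:3,3]+np.array(st["eef_pos"])
def ray(p,loc,st=None):
    Rm,o=cam(p,st);r,c=loc
    return o,Rm@np.array([(c-p["cx"])/p["fx"],(r-p["cy"])/p["fy"],1])
def at_z(p,loc,z,st=None):
    o,d=ray(p,loc,st);return o+d*(z-o[2])/d[2]
def depth(p,loc,st=None):
    o,d=ray(p,loc,st);r,c=int(round(loc[0])),int(round(loc[1]))
    z=p["z_map"][max(r-1,0):r+2,max(c-1,0):c+2];z=z[z>0]
    return o+d*np.median(z) if len(z) else None
def cloud(p,st=None):
    Rm,o=cam(p,st);v,u=np.mgrid[:480,:640];z=p["z_map"]
    d=np.stack([(u-p["cx"])/p["fx"]*z,(v-p["cy"])/p["fy"]*z,z],-1)
    P=d@Rm.T+o;P[z<=0]=np.nan;return P
E
python3 - <<'E'
from h import *
np.set_printoptions(precision=4,suppress=True)
for n in ["top","scene"]:
    p=get_image(n);cv2.imwrite(f"pics/{n}0.png",p["frame"]);print(n,p["origin"],p["attitude"],p["fx"])
    for t in ["cover_center","stand","platform_top","knob_grip","swing_handle","foot_face","plunger_top","collar","cap","spray_can","carton","wrench","screwdriver"]:
        for f in (nets.landmark_of,):
            for d in f(t,p)[:2]:
                print(t,round(d["confidence"],2),np.round(d["location"],1),depth(p,d["location"]))
E
```

```text
pics
top [ 0.3985 -0.0454  1.2845] [-0.6951  0.7153 -0.0526  0.0493] 463.7703777594867
cover_center 0.72 [314.6 404.6] [ 0.3852 -0.2922  0.0452]
stand 0.67 [277.  275.6] [0.4927 0.0453 0.0667]
platform_top 0.94 [270.  276.5] [0.5111 0.0427 0.0666]
platform_top 0.45 [306.3 163.5] [0.4261 0.3574 0.0054]
knob_grip 0.67 [261.9 322.3] [ 0.5252 -0.0776  0.103 ]
swing_handle 0.78 [236.9 231. ] [0.5753 0.1341 0.2303]
foot_face 0.66 [302.7 162.6] [0.436  0.3604 0.0042]
plunger_top 0.43 [250.5 212.2] [0.5464 0.1794 0.2203]
collar 0.83 [249.6 401.4] [ 0.5644 -0.3024  0.0008]
cap 0.68 [273.2 184.2] [0.514  0.2985 0.0179]
spray_can 0.96 [223.2 148. ] [0.646  0.383  0.0673]
carton 0.62 [199.  372.4] [ 0.6971 -0.2198  0.0598]
wrench 0.88 [305.7 161.3] [0.4279 0.3631 0.0065]
wrench 0.27 [312.2 404.6] [ 0.3915 -0.2926  0.045 ]
screwdriver 0.74 [264.1 451.5] [ 0.5196 -0.4387  0.0034]
scene [ 1.2763 -0.6982  0.7552] [ 0.8053  0.3402 -0.2005 -0.4422] 585.9464299131745
cover_center 0.88 [307.1 176.6] [ 0.4089 -0.2947  0.0308]
stand 0.83 [268.2 333.1] [0.5127 0.0355 0.0109]
platform_top 0.77 [242.3 333.6] [0.4989 0.0514 0.0652]
knob_grip 0.93 [258.8 299.8] [ 0.5395 -0.0812  0.1051]
swing_handle 0.8 [185.  389.9] [0.5842 0.1316 0.2061]
plunger_top 0.61 [168.5 394. ] [0.5582 0.1738 0.2203]
collar 0.8 [356.2 220.3] [ 0.5831 -0.3126  0.0293]
cap 0.86 [228.4 413.9] [0.5355 0.2873 0.0141]
spray_can 0.94 [227.8 486. ] [0.6683 0.3913 0.0271]
spray_can 0.35 [256.4 298.9] [ 0.5304 -0.0756  0.1038]
wrench 0.76 [210.9 399.6] [0.6445 0.0923 0.185 ]
screwdriver 0.88 [390.4 139.7] [ 0.5253 -0.4451 -0.0008]
screwdriver 0.42 [229.2 483.6] [0.6645 0.388  0.0231]
```

View pics/top0.png

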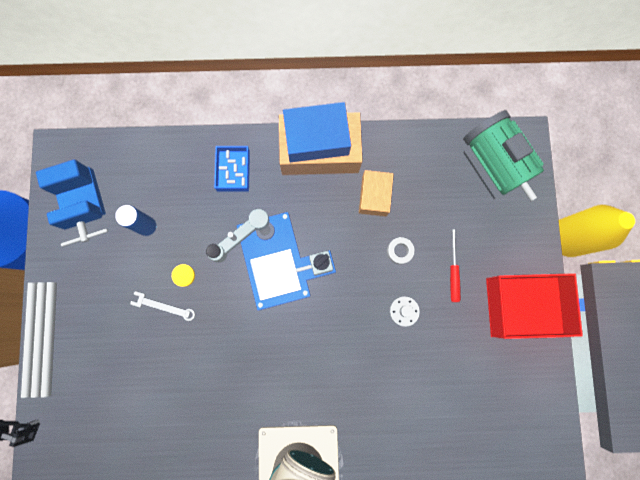

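View pics/scene0.png

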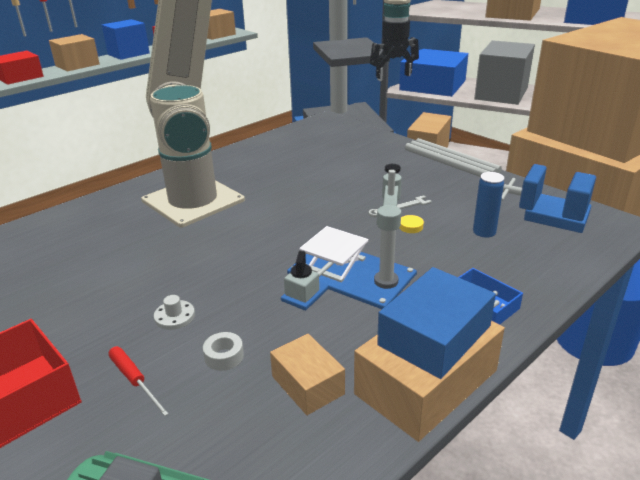

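```bash
python3 - <<'E'
from h import *
np.set_printoptions(precision=4,suppress=True)
p=get_image("top");P=cloud(p);np.save("top.npy",P)
X,Y,Z=P[...,0],P[...,1],P[...,2]
def rect(m,n):
    q=P[m];c=cv2.minAreaRect(q[:,:2].astype(np.float32));print(n,len(q),c,q[:,2].mean(), "mean",q.mean(0))
near=lambda x,y,r:np.hypot(X-x,Y-y)<r
rect(near(.388,-.292,.06)&(Z>.035)&(Z<.06),"hub")
rect(near(.388,-.292,.07)&(Z>.006)&(Z<.02),"flange")
rect(near(.5,.045,.085)&(Z>.055)&(Z<.075),"plat")
rect(near(.527,-.078,.05)&(Z>.095)&(Z<.12),"bar")
rect(near(.55,.177,.03)&(Z>.212)&(Z<.228),"plunger")
rect(near(.58,.132,.02)&(Z>.226)&(Z<.245),"pin")
s=arm.read_state();print(s)
E
```

```text
hub 119 ((0.39582329988479614, -0.29843613505363464), (0.030924510210752487, 0.02889316715300083), 87.93379211425781) 0.04437298724442144 mean [ 0.3961 -0.2981  0.0444]
flange 569 ((0.39735010266304016, -0.29325059056282043), (0.11094996333122253, 0.12376997619867325), 32.15891647338867) 0.012231877835858159 mean [ 0.3949 -0.2974  0.0122]
plat 1741 ((0.5019416213035583, 0.046433255076408386), (0.11036819219589233, 0.10992710292339325), 13.32788372039795) 0.06588518668328035 mean [0.5012 0.0462 0.0659]
bar 96 ((0.5305185317993164, -0.07512426376342773), (0.014062043279409409, 0.04340600594878197), 38.830657958984375) 0.10361163592389218 mean [ 0.5301 -0.075   0.1036]
plunger 167 ((0.5471538305282593, 0.1775575876235962), (0.031027959659695625, 0.032561756670475006), 46.576812744140625) 0.2197513488845314 mean [0.5468 0.1775 0.2198]
pin 32 ((0.5818276405334473, 0.13495248556137085), (0.013553861528635025, 0.011322986334562302), 43.47859573364258) 0.23512644190614995 mean [0.5809 0.1343 0.2351]
{'time': 1.45, 'joint_pos': array([ 1.1556,  0.2764, -0.0264,  1.268 , -0.    ,  1.4674]), 'qvel': array([ 0.0012, -0.0005,  0.0011,  0.0003,  0.0017, -0.0014]), 'joint_efforts': array([  0.0026, -44.548 ,  29.5555,   0.0011,   0.    ,  -0.    ]), 'eef_pos': array([0.1917, 0.5948, 0.3039]), 'tcp_rot': array([ 0.1553,  0.9879, -0.    , -0.    ]), 'wrist_force': array([ 0.9029, -0.105 , -0.0201]), 'moment': array([ 0.0352,  0.0177, -0.0199]), 'grasp_force': 0.0, 'finger_gap': 0.08545716134477861}
```

The top view shows the cover at about (404,312), the collar at (401,250), the platform at (275,275), the knob at (321,262) and the swing arm out to the left, with its pin at (231,236) and plunger at (213,251). The scene view shows the same layout, with the jack a little raised. The platform-to-knob, pin and plunger distances (125, 75 and 130 mm) match the given sizes.

{"api": "send_rows", "payload": {"steps": [[[1,-1,0],[0,0,0]],[[1,-1,0],[0,0,0]],[[1,-1,0],[0,0,0]],[[1,-1,0],[0,0,0]],[[1,-1,0],[0,0,0]]], "jaw": 1}}

```text
time: 1.95
eef_pos: [0.2924, 0.4941, 0.304]
tcp_rot: [0.155, 0.988, 0.0, 0.0]
wrist_force: [-0.3, 0.6, 0.3]
finger_gap: 0.0855
grasp_force: 0.0
```

{"api": "send_rows", "payload": {"steps": [[[1,-1,0],[0,0,0]],[[1,-1,0],[0,0,0]],[[1,-1,0],[0,0,0]],[[1,-1,0],[0,0,0]],[[1,-1,0],[0,0,0]]]}}

```text
time: 2.45
eef_pos: [0.3925, 0.394, 0.3041]
tcp_rot: [0.155, 0.988, 0.0, 0.0]
wrist_force: [0.1, 0.8, 0.3]
finger_gap: 0.0853
grasp_force: 0.0
```

{"api": "send_rows", "payload": {"steps": [[[0,-1,0],[0,0,0]],[[0,-1,0],[0,0,0]],[[0,-1,0],[0,0,0]],[[0,-1,0],[0,0,0]],[[0,-1,0],[0,0,0]]]}}

```text
time: 2.95
eef_pos: [0.3907, 0.2939, 0.3039]
tcp_rot: [0.155, 0.988, -0.0, -0.0]
wrist_force: [0.4, -0.9, 0.4]
finger_gap: 0.0853
grasp_force: 0.0
```

{"api": "send_rows", "payload": {"steps": [[[0,-1,0],[0,0,0]],[[0,-1,0],[0,0,0]],[[0,-1,0],[0,0,0]],[[0,-1,0],[0,0,0]],[[0,-1,0],[0,0,0]]]}}

```text
time: 3.45
eef_pos: [0.3906, 0.194, 0.3039]
tcp_rot: [0.155, 0.988, 0.0, -0.0]
wrist_force: [-0.2, 0.5, 0.4]
finger_gap: 0.0855
grasp_force: 0.0
```

{"api": "send_rows", "payload": {"steps": [[[0,-1,0],[0,0,0]],[[0,-1,0],[0,0,0]],[[0,-1,0],[0,0,0]],[[0,-1,0],[0,0,0]],[[0,-1,0],[0,0,0]]]}}

```text
time: 3.95
eef_pos: [0.3907, 0.0943, 0.3039]
tcp_rot: [0.155, 0.988, 0.0, -0.0]
wrist_force: [0.6, 0.2, -0.2]
finger_gap: 0.0858
grasp_force: 0.0
```

{"api": "send_rows", "payload": {"steps": [[[0,-1,0],[0,0,0]],[[0,-1,0],[0,0,0]],[[0,-1,0],[0,0,0]],[[0,-1,0],[0,0,0]],[[0,-1,0],[0,0,0]]]}}

```text
time: 4.45
eef_pos: [0.3907, -0.0055, 0.3039]
tcp_rot: [0.155, 0.988, 0.0, -0.0]
wrist_force: [-0.2, 0.2, 0.7]
finger_gap: 0.0855
grasp_force: 0.0
```

{"api": "send_rows", "payload": {"steps": [[[0,-1,0],[0,0,0]],[[0,-1,0],[0,0,0]],[[0,-1,0],[0,0,0]],[[0,-1,0],[0,0,0]],[[0,-1,0],[0,0,0]]]}}

```text
time: 4.95
eef_pos: [0.3909, -0.1053, 0.3039]
tcp_rot: [0.155, 0.988, 0.0, -0.0]
wrist_force: [-0.1, -0.1, 0.0]
finger_gap: 0.0853
grasp_force: 0.0
```

{"api": "send_rows", "payload": {"steps": [[[0,-1,0],[0,0,0]],[[0,-1,0],[0,0,0]],[[0,-1,0],[0,0,0]],[[0,-1,0],[0,0,0]],[[0,-1,0],[0,0,0]]]}}

```text
time: 5.45
eef_pos: [0.391, -0.2052, 0.3039]
tcp_rot: [0.155, 0.988, 0.0, -0.0]
wrist_force: [-0.3, -0.4, 0.2]
finger_gap: 0.0855
grasp_force: 0.0
```

{"api": "send_rows", "payload": {"steps": [[[0,-1,0],[0,0,0]],[[0,-1,0],[0,0,0]],[[0,-1,0],[0,0,0]],[[0,-1,0],[0,0,0]],[[0,0,-1],[0,0,0]]]}}

```text
time: 5.95
eef_pos: [0.393, -0.2879, 0.2865]
tcp_rot: [0.156, 0.988, -0.002, 0.003]
wrist_force: [0.9, 0.2, -0.2]
finger_gap: 0.086
grasp_force: 0.0
```

```bash
python3 - <<'E'
from h import *
np.set_printoptions(precision=4,suppress=True)
s=arm.read_state();p=get_image("wrist");P=cloud(p,s);X,Y,Z=P[...,0],P[...,1],P[...,2]
print(s["eef_pos"],s["tcp_rot"])
for lo,hi,r in((.035,.055,.05),(.006,.02,.06)):
    q=P[(np.hypot(X-.396,Y+.298)<r)&(Z>lo)&(Z<hi)]
    print(len(q)); 
    if len(q)>9: print(cv2.minEnclosingCircle(q[:,:2].astype(np.float32)),q[:,2].mean())
for d in nets.landmark_of("cover_center",p)[:1]: print(d, at_z(p,d["location"],.022,s))
E
```

```text
[ 0.393  -0.2879  0.2865] [ 0.1561  0.9877 -0.0022  0.0029]
1277
((0.39554691314697266, -0.2979581654071808), 0.016099676489830017) 0.0440020162201123
5111
((0.3955865800380707, -0.2980632781982422), 0.040112122893333435) 0.012278947047797806
{'location': [226.2, 312.8], 'confidence': 0.85} [ 0.3995 -0.2994  0.022 ]
```

{"api": "send_rows", "payload": {"steps": [[[0.2,-0.64,-1],[0,0,0]],[[0,0,-1],[0,0,0]],[[0,0,-1],[0,0,0]],[[0,0,-1],[0,0,0]],[[0,0,-1],[0,0,0]]]}}

```text
time: 6.55
eef_pos: [0.3956, -0.2971, 0.1838]
tcp_rot: [0.155, 0.988, 0.0, 0.0]
wrist_force: [-0.9, 0.1, 0.3]
finger_gap: 0.0854
grasp_force: 0.0
```

{"api": "send_rows", "payload": {"steps": [[[0,0,-1],[0,0,0]],[[0,0,-1],[0,0,0]],[[0,0,-1],[0,0,0]],[[0,0,-1],[0,0,0]],[[0,0,-0.7],[0,0,0]]]}}

```text
time: 7.05
eef_pos: [0.3952, -0.2967, 0.0893]
tcp_rot: [0.155, 0.988, 0.001, -0.001]
wrist_force: [-0.4, -0.1, -0.3]
finger_gap: 0.0855
grasp_force: 0.0
```

{"api": "send_rows", "payload": {"steps": [[[0,0,0],[0,0,0]],[[0,0,0],[0,0,0]],[[0,0,0],[0,0,0]],[[0,0,0],[0,0,0]],[[0,0,0],[0,0,0]]], "jaw": 0}}

```text
time: 7.55
eef_pos: [0.3966, -0.2984, 0.0915]
tcp_rot: [0.155, 0.988, -0.0, 0.001]
wrist_force: [-0.3, 0.8, 6.3]
finger_gap: 0.0305
grasp_force: 59.1
```

{"api": "send_rows", "payload": {"steps": [[[0,0,0],[0,0,0]],[[0,0,0],[0,0,0]],[[0,0,0],[0,0,0]]]}}

```text
time: 7.85
eef_pos: [0.3966, -0.2984, 0.0914]
tcp_rot: [0.155, 0.988, -0.0, 0.001]
wrist_force: [-0.5, 0.9, 5.5]
finger_gap: 0.0299
grasp_force: 59.2
```

{"api": "send_rows", "payload": {"steps": [[[0,0,0.5],[0,0,0]],[[0,0,1],[0,0,0]],[[0,0,1],[0,0,0]],[[0.2,0.6,1],[0,0,0]],[[0.3,1,1],[0,0,0]]]}}

```text
time: 8.35
eef_pos: [0.4053, -0.2662, 0.1808]
tcp_rot: [0.156, 0.988, -0.0, -0.0]
wrist_force: [0.1, 0.4, -4.3]
finger_gap: 0.0301
grasp_force: 60.1
```

{"api": "send_rows", "payload": {"steps": [[[0.3,1,1],[0,0,0]],[[0.3,1,1],[0,0,0]],[[0.3,1,1],[0,0,0]],[[0.3,1,0],[0,0,0]],[[0.3,1,0],[0,0,0]]]}}

```text
time: 8.85
eef_pos: [0.4356, -0.1651, 0.2408]
tcp_rot: [0.155, 0.988, -0.0, 0.0]
wrist_force: [0.2, 0.2, -4.3]
finger_gap: 0.0301
grasp_force: 60.2
```

{"api": "send_rows", "payload": {"steps": [[[0.3,1,0],[0,0,0]],[[0.3,1,0],[0,0,0]],[[0.3,1,0],[0,0,0]],[[0.3,1,0],[0,0,0]],[[0.3,1,0],[0,0,0]]]}}

```text
time: 9.35
eef_pos: [0.4649, -0.0649, 0.2396]
tcp_rot: [0.155, 0.988, -0.0, -0.001]
wrist_force: [-0.8, 0.3, -4.3]
finger_gap: 0.0301
grasp_force: 60.2
```

{"api": "send_rows", "payload": {"steps": [[[0.3,1,0],[0,0,0]],[[0.3,1,0],[0,0,0]],[[0.4,1,0],[0,0,0]],[[0.5,1,0],[0,0,0]],[[0.3,0.6,0],[0,0,0]]]}}

```text
time: 9.85
eef_pos: [0.5014, 0.0273, 0.2396]
tcp_rot: [0.155, 0.988, 0.0, -0.001]
wrist_force: [0.2, -0.6, -4.6]
finger_gap: 0.03
grasp_force: 60.4
```

{"api": "send_rows", "payload": {"steps": [[[0.3,0,0],[0,0,0]],[[0,0,0],[0,0,0]]]}}

```text
time: 10.05
eef_pos: [0.5082, 0.0258, 0.2398]
tcp_rot: [0.155, 0.988, -0.0, 0.0]
wrist_force: [-0.2, -0.1, -4.9]
finger_gap: 0.0301
grasp_force: 60.4
```

```bash
python3 - <<'E'
from h import *
np.set_printoptions(precision=4,suppress=True)
s=arm.read_state();p=get_image("wrist");P=cloud(p,s);X,Y,Z=P[...,0],P[...,1],P[...,2]
print(s["eef_pos"],s["tcp_rot"],s["finger_gap"])
q=P[(np.hypot(X-.5015,Y-.046)<.09)&(Z>.055)&(Z<.075)]
print(len(q)); 
if len(q)>9: print(cv2.minAreaRect(q[:,:2].astype(np.float32)),np.median(q[:,2]))
q=P[(np.hypot(X-.5015,Y-.046)<.06)&(Z>.16)&(Z<.18)]
if len(q)>9: print(len(q),cv2.minEnclosingCircle(q[:,:2].astype(np.float32)),q[:,2].mean())
cv2.imwrite("pics/w1.png",p["frame"])
E
```

```text
[0.5082 0.0258 0.2398] [ 0.1551  0.9879 -0.0005  0.0001] 0.03014678815597212
17559
((0.5012924671173096, 0.047811731696128845), (0.10978727042675018, 0.11018472164869308), 13.394586563110352) 0.06585395111061612
14231 ((0.506930947303772, 0.025951774790883064), 0.03985292837023735) 0.16237365823894642
```

View pics/w1.png

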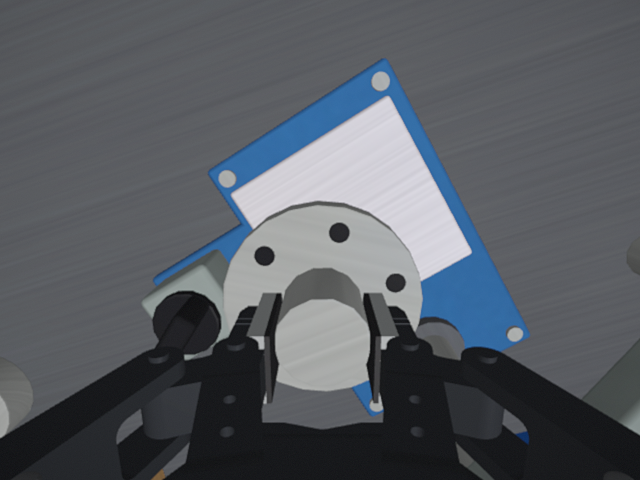

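The wrist view shows the hub held between the pads at about (320,340), flange level, with the platform just beyond it around (370,200). I still need about 21 mm in +y and 6 mm in −x.

{"api": "send_rows", "payload": {"steps": [[[-0.28,0.55,0],[0,0,0]],[[0,0.52,-0.5],[0,0,0]],[[0,0,-1],[0,0,0]],[[0,0,-1],[0,0,0]],[[0,0,-1],[0,0,0]]]}}

```text
time: 10.6
eef_pos: [0.5013, 0.0481, 0.1687]
tcp_rot: [0.155, 0.988, 0.0, -0.0]
wrist_force: [0.5, -0.7, -5.0]
finger_gap: 0.0302
grasp_force: 60.4
```

{"api": "send_rows", "payload": {"steps": [[[0,0,-0.4],[0,0,0]],[[0,0,-0.2],[0,0,0]],[[0,0,-0.1],[0,0,0]],[[0,0,0],[0,0,0]]]}}

```text
time: 11.0
eef_pos: [0.5018, 0.0477, 0.1571]
tcp_rot: [0.155, 0.988, 0.0, -0.0]
wrist_force: [-0.7, 0.1, -2.9]
finger_gap: 0.0303
grasp_force: 60.4
```

{"api": "send_rows", "payload": {"steps": [[[0,0,-0.06],[0,0,0]],[[0,0,0],[0,0,0]],[[0,0,0],[0,0,0]]]}}

```text
time: 11.3
eef_pos: [0.5022, 0.0477, 0.157]
tcp_rot: [0.155, 0.988, 0.0, 0.0]
wrist_force: [-7.1, 0.5, 10.0]
finger_gap: 0.0301
grasp_force: 62.1
```

{"api": "send_rows", "payload": {"steps": [[[0,0,0],[0,0,0]],[[0,0,0],[0,0,0]],[[0,0,0],[0,0,0]],[[0,0,0],[0,0,0]],[[0,0,0],[0,0,0]]], "jaw": 1}}

```text
time: 11.8
eef_pos: [0.5024, 0.0474, 0.1547]
tcp_rot: [0.155, 0.988, 0.0, 0.0]
wrist_force: [-0.3, 0.2, -0.9]
finger_gap: 0.0855
grasp_force: 0.0
```

{"api": "send_rows", "payload": {"steps": [[[0,0,0.5],[0,0,0]],[[0,0,1],[0,0,0]],[[0,0,1],[0,0,0]],[[0,0,1],[0,0,0]],[[0,0,1],[0,0,0]]]}}

```text
time: 12.3
eef_pos: [0.5022, 0.0475, 0.2462]
tcp_rot: [0.155, 0.988, 0.0, 0.0]
wrist_force: [0.5, 0.1, -1.3]
finger_gap: 0.0855
grasp_force: 0.0
```

{"api": "send_rows", "payload": {"steps": [[[0,0,1],[0,0,-1]],[[0,0,1],[0,0,-1]],[[0,0,1],[0,0,-1]],[[0,0,1],[0,0,-1]],[[0,0,0.5],[0,0,-1]]], "jaw": 0.28}}

```text
time: 12.8
eef_pos: [0.5029, 0.0474, 0.3376]
tcp_rot: [0.408, 0.913, 0.001, 0.002]
wrist_force: [0.7, 0.3, 0.5]
finger_gap: 0.0239
grasp_force: 0.0
```

{"api": "send_rows", "payload": {"steps": [[[0,0,0],[0,0,-0.6]],[[0,0,0],[0,0,0]]]}}

```text
time: 13.0
eef_pos: [0.5024, 0.0475, 0.3359]
tcp_rot: [0.434, 0.901, 0.0, 0.001]
wrist_force: [-0.1, -0.5, -0.1]
finger_gap: 0.0241
grasp_force: 0.0
```

```bash
python3 - <<'E'
from h import *
np.set_printoptions(precision=4,suppress=True)
s=arm.read_state();print(s["eef_pos"],s["tcp_rot"],s["finger_gap"],s["time"])
for n in("wrist","top"):
    p=get_image(n);P=cloud(p,s);X,Y,Z=P[...,0],P[...,1],P[...,2]
    def f(x,y,r,lo,hi,nm):
        q=P[(np.hypot(X-x,Y-y)<r)&(Z>lo)&(Z<hi)]
        if len(q)>9: print(n,nm,len(q),cv2.minEnclosingCircle(q[:,:2].astype(np.float32)),cv2.minAreaRect(q[:,:2].astype(np.float32)),np.median(q[:,2]))
    f(.5015,.047,.06,.1,.115,"hub");f(.5015,.047,.06,.07,.085,"flange");f(.5015,.047,.085,.06,.07,"plat")
    f(.581,.1345,.02,.226,.245,"pin");f(.547,.1777,.03,.21,.23,"plunger")
    f(.53,-.075,.05,.095,.112,"bar")
    cv2.imwrite(f"pics/{n}2.png",p["frame"])
E
```

```text
[0.5024 0.0475 0.3359] [0.4341 0.9009 0.0004 0.0008] 0.024054459028197906 13.0
wrist hub 1427 ((0.5016433596611023, 0.04810262471437454), 0.016074351966381073) ((0.5017973184585571, 0.04839329421520233), (0.030935849994421005, 0.03157481923699379), 38.515071868896484) 0.10978031698735408
wrist flange 5658 ((0.501735270023346, 0.048165563493967056), 0.04012305662035942) ((0.5015750527381897, 0.04824322089552879), (0.07876230776309967, 0.07881059497594833), 40.23616409301758) 0.07785275273132161
wrist plat 9126 ((0.5016433000564575, 0.047967273741960526), 0.07662323862314224) ((0.5018438100814819, 0.047991156578063965), (0.11060493439435959, 0.11004301905632019), 13.383530616760254) 0.0657782288725498
wrist pin 1140 ((0.5809211730957031, 0.1360875964164734), 0.007231487426906824) ((0.5806601047515869, 0.13650120794773102), (0.013708637095987797, 0.0140423234552145), 73.97830200195312) 0.23558379928715473
wrist plunger 5163 ((0.5470704436302185, 0.1791089028120041), 0.017333222553133965) ((0.5466935038566589, 0.1792776882648468), (0.03368746489286423, 0.03295909985899925), 78.17520904541016) 0.22007298875963555
top flange 160 ((0.4947342872619629, 0.026779431849718094), 0.04970615357160568) ((0.4912111759185791, 0.017485886812210083), (0.04909961298108101, 0.09847591817378998), 69.23873901367188) 0.077596761948176
top plat 466 ((0.5047949552536011, 0.0335116870701313), 0.06717229634523392) ((0.504794716835022, 0.0329483263194561), (0.10966462641954422, 0.08257810026407242), 13.133834838867188) 0.06585931647364673
top bar 95 ((0.531488299369812, -0.07459098845720291), 0.021517980843782425) ((0.5307506918907166, -0.07523804157972336), (0.014297780580818653, 0.04238865152001381), 39.46845245361328) 0.1030026305340761
```

{"api": "send_rows", "payload": {"steps": [[[1,1,0],[0,0,0]],[[1,1,0],[0,0,0]],[[1,1,0],[0,0,0]],[[0.94,1,0],[0,0,0]],[[0,0.43,0],[0,0,0]]]}}

```text
time: 13.6
eef_pos: [0.5825, 0.1374, 0.3339]
tcp_rot: [0.433, 0.901, 0.0, -0.0]
wrist_force: [0.1, -0.5, -0.2]
finger_gap: 0.0238
grasp_force: 0.0
```

{"api": "send_rows", "payload": {"steps": [[[0,0,-0.7],[0,0,0]],[[0,0,-0.8],[0,0,0]],[[0,0,-0.8],[0,0,0]],[[0,0,-0.7],[0,0,0]],[[0,0,0],[0,0,0]]]}}

```text
time: 14.1
eef_pos: [0.5784, 0.1352, 0.2714]
tcp_rot: [0.434, 0.901, -0.002, -0.003]
wrist_force: [-0.8, 0.5, -0.4]
finger_gap: 0.024
grasp_force: 0.0
```

{"api": "send_rows", "payload": {"steps": [[[0,0,0],[0,0,0]],[[0,0,0],[0,0,0]],[[0,0,0],[0,0,0]],[[0,0,0],[0,0,0]]], "jaw": 0}}

```text
time: 14.5
eef_pos: [0.5802, 0.1359, 0.2739]
tcp_rot: [0.434, 0.901, -0.001, -0.001]
wrist_force: [-0.6, 0.2, -8.4]
finger_gap: 0.0125
grasp_force: 58.4
```

```bash
python3 - <<'E'
import numpy as np
a=np.radians(np.linspace(129.1,193.4,13));d=.0748/.02*np.diff(np.c_[np.cos(a),np.sin(a)],axis=0);print(np.round(d,2),np.degrees(a[1]-a[0])/6)
from h import *; s=arm.read_state();print(s["eef_pos"],s["finger_gap"],s["wrist_force"],s["moment"])
E
```

```text
[[-0.26 -0.23]
 [-0.24 -0.26]
 [-0.21 -0.28]
 [-0.19 -0.3 ]
 [-0.16 -0.31]
 [-0.13 -0.33]
 [-0.1  -0.34]
 [-0.06 -0.34]
 [-0.03 -0.35]
 [ 0.   -0.35]
 [ 0.03 -0.35]
 [ 0.07 -0.34]] 0.8930555555555538
[0.58017133 0.13587583 0.27387151] 0.012501741411417222 [-0.62407049  0.20089106 -8.37708668] [ 0.09576612  0.06785778 -0.0103253 ]
```

{"api": "send_rows", "payload": {"steps": [[[-0.26,-0.23,0],[0,0,0.9]],[[-0.24,-0.26,0],[0,0,0.9]],[[-0.21,-0.28,0],[0,0,0.9]],[[-0.19,-0.3,0],[0,0,0.9]],[[-0.16,-0.31,0],[0,0,0.9]]]}}

```text
time: 15.0
eef_pos: [0.5592, 0.1084, 0.2739]
tcp_rot: [0.21, 0.978, -0.0, -0.001]
wrist_force: [1.6, 1.6, -10.3]
finger_gap: 0.0124
grasp_force: 59.0
```

{"api": "send_rows", "payload": {"steps": [[[-0.13,-0.33,0],[0,0,0.9]],[[-0.1,-0.34,0],[0,0,0.9]],[[-0.06,-0.34,0],[0,0,0.9]],[[-0.03,-0.35,0],[0,0,0.9]],[[0,-0.35,0],[0,0,0.9]]]}}

```text
time: 15.5
eef_pos: [0.5529, 0.0741, 0.2739]
tcp_rot: [-0.024, 1.0, 0.0, -0.001]
wrist_force: [1.8, -0.7, -10.8]
finger_gap: 0.0125
grasp_force: 59.0
```

{"api": "send_rows", "payload": {"steps": [[[0.03,-0.35,0],[0,0,0.9]],[[0,0,0],[0,0,0]]]}}

```text
time: 15.7
eef_pos: [0.5537, 0.0664, 0.2739]
tcp_rot: [-0.069, 0.998, -0.001, -0.001]
wrist_force: [0.2, -0.6, -10.5]
finger_gap: 0.0124
grasp_force: 59.0
```

{"api": "send_rows", "payload": {"steps": [[[0.04,-0.17,0],[0,0,0.45]],[[0.04,-0.17,0],[0,0,0.4]],[[0,0,0],[0,0,0]]]}}

```text
time: 16.0
eef_pos: [0.5548, 0.0607, 0.2739]
tcp_rot: [-0.113, 0.994, 0.0, -0.001]
wrist_force: [-0.7, 1.0, -10.9]
finger_gap: 0.0125
grasp_force: 59.3
```

{"api": "send_rows", "payload": {"steps": [[[0.02,-0.1,0],[0,0,0]],[[0,0,0],[0,0,0]]]}}

```text
time: 16.2
eef_pos: [0.5549, 0.0604, 0.2739]
tcp_rot: [-0.113, 0.994, 0.003, -0.001]
wrist_force: [-1.2, 6.3, -10.5]
finger_gap: 0.0122
grasp_force: 59.4
```

{"api": "send_rows", "payload": {"steps": [[[0.02,-0.1,0],[0,0,0]],[[0,0,0],[0,0,0]],[[0,0,0],[0,0,0]]]}}

```text
time: 16.5
eef_pos: [0.5549, 0.0601, 0.2739]
tcp_rot: [-0.114, 0.993, 0.005, -0.001]
wrist_force: [-1.7, 13.1, -11.3]
finger_gap: 0.0125
grasp_force: 59.8
```

{"api": "send_rows", "payload": {"steps": [[[-0.02,0.12,0],[0,0,0]],[[0,0,0],[0,0,0]]]}}

```text
time: 16.7
eef_pos: [0.5549, 0.0605, 0.2739]
tcp_rot: [-0.113, 0.994, 0.002, -0.001]
wrist_force: [-1.7, 6.8, -11.3]
finger_gap: 0.0125
grasp_force: 59.4
```

{"api": "send_rows", "payload": {"steps": [[[0,0,0],[0,0,0]],[[0,0,0],[0,0,0]],[[0,0,0],[0,0,0]]], "jaw": 0.3}}

```text
time: 17.0
eef_pos: [0.5577, 0.0584, 0.2772]
tcp_rot: [-0.113, 0.994, -0.001, 0.003]
wrist_force: [-0.5, -0.4, -0.4]
finger_gap: 0.0253
grasp_force: 0.0
```

{"api": "send_rows", "payload": {"steps": [[[0,0,0.7],[0,0,0]],[[0,0,1],[0,0,0]],[[0,0,1],[0,0,0]],[[0,0,0.5],[0,0,-1]],[[0,-1,0],[0,0,-1]]]}}

```text
time: 17.5
eef_pos: [0.5577, 0.0396, 0.3432]
tcp_rot: [-0.008, 1.0, 0.0, 0.004]
wrist_force: [0.7, -1.0, -0.0]
finger_gap: 0.0257
grasp_force: 0.0
```

{"api": "send_rows", "payload": {"steps": [[[-0.2,-1,0],[0,0,-1]],[[-0.2,-1,0],[0,0,-1]],[[-0.2,-1,0],[0,0,-1]],[[-0.2,-1,0],[0,0,-1]],[[-0.2,-1,0],[0,0,-1]]], "jaw": 0.5}}

```text
time: 18.0
eef_pos: [0.5363, -0.0624, 0.3409]
tcp_rot: [0.252, 0.968, -0.0, 0.002]
wrist_force: [0.7, -0.3, 1.0]
finger_gap: 0.0424
grasp_force: 0.0
```

{"api": "send_rows", "payload": {"steps": [[[-0.2,-0.6,0],[0,0,-1]],[[0,0,0],[0,0,-1]],[[0,0,0],[0,0,-1]],[[0,0,0],[0,0,-0.7]],[[0,0,0],[0,0,0]]]}}

```text
time: 18.5
eef_pos: [0.5325, -0.0737, 0.3406]
tcp_rot: [0.432, 0.902, 0.0, 0.001]
wrist_force: [0.6, 0.2, -0.4]
finger_gap: 0.0429
grasp_force: 0.0
```

```bash
python3 - <<'E'
from h import *
np.set_printoptions(precision=4,suppress=True)
s=arm.read_state();print(s["eef_pos"],s["tcp_rot"],s["joint_pos"],s["time"])
for n in("wrist","top"):
    p=get_image(n);P=cloud(p,s);X,Y,Z=P[...,0],P[...,1],P[...,2]
    def f(x,y,r,lo,hi,nm):
        q=P[(np.hypot(X-x,Y-y)<r)&(Z>lo)&(Z<hi)]
        if len(q)>9: print(n,nm,len(q),cv2.minEnclosingCircle(q[:,:2].astype(np.float32)),cv2.minAreaRect(q[:,:2].astype(np.float32)),np.median(q[:,2]))
    f(.53,-.074,.05,.095,.112,"bar");f(.5017,.048,.03,.21,.23,"plunger");f(.5555,.0608,.02,.226,.245,"pin")
    cv2.imwrite(f"pics/{n}3.png",p["frame"])
E
```

```text
[ 0.5325 -0.0737  0.3406] [0.432  0.9018 0.0001 0.0015] [-0.2576  0.102  -0.1612  1.3046 -0.0003  0.6359] 18.5
wrist bar 996 ((0.5305722951889038, -0.07374409586191177), 0.022443588823080063) ((0.5306873321533203, -0.0737190991640091), (0.013426466844975948, 0.04446377977728844), 38.546714782714844) 0.10393360636418902
wrist plunger 4115 ((0.5017173290252686, 0.04744870215654373), 0.01713583618402481) ((0.5044981837272644, 0.043578725308179855), (0.03406449034810066, 0.023729300126433372), 35.980125427246094) 0.2201453886459362
wrist pin 1379 ((0.5545440912246704, 0.06010924279689789), 0.007518100086599588) ((0.5547328591346741, 0.06000053137540817), (0.013944881036877632, 0.01395520381629467), 89.81632995605469) 0.23572204028323246
top plunger 166 ((0.5018162131309509, 0.04637651890516281), 0.016778726130723953) ((0.5016306042671204, 0.04646243155002594), (0.03201449289917946, 0.031992197036743164), 61.72507095336914) 0.22034436596124518
top pin 32 ((0.5552934408187866, 0.05833674967288971), 0.0069591812789440155) ((0.5547042489051819, 0.059054166078567505), (0.01158975437283516, 0.012044953182339668), 89.93844604492188) 0.23582492368626107
```

{"api": "send_rows", "payload": {"steps": [[[-0.09,0,-1],[0,0,0]],[[0,0,-1],[0,0,0]],[[0,0,-1],[0,0,0]],[[0,0,-1],[0,0,0]],[[0,0,-1],[0,0,0]]]}}

```text
time: 19.1
eef_pos: [0.5305, -0.0732, 0.2386]
tcp_rot: [0.431, 0.902, 0.0, 0.001]
wrist_force: [0.5, -0.8, 0.5]
finger_gap: 0.0423
grasp_force: 0.0
```

{"api": "send_rows", "payload": {"steps": [[[0,0,-1],[0,0,0]],[[0,0,-1],[0,0,0]],[[0,0,-1],[0,0,0]],[[0,0,-0.9],[0,0,0]],[[0,0,0],[0,0,0]]]}}

```text
time: 19.6
eef_pos: [0.5285, -0.0727, 0.1586]
tcp_rot: [0.431, 0.902, -0.001, -0.002]
wrist_force: [-1.3, 0.4, -0.6]
finger_gap: 0.0429
grasp_force: 0.0
```

{"api": "send_rows", "payload": {"steps": [[[0,0,0],[0,0,0]],[[0,0,0],[0,0,0]],[[0,0,0],[0,0,0]],[[0,0,0],[0,0,0]]], "jaw": 0}}

```text
time: 20.0
eef_pos: [0.5305, -0.0739, 0.1624]
tcp_rot: [0.432, 0.902, -0.001, 0.001]
wrist_force: [-4.2, -2.9, 6.9]
finger_gap: 0.0122
grasp_force: 60.1
```

{"api": "send_rows", "payload": {"steps": [[[0,0,0],[0,0,-0.5]],[[0,0,0],[0,0,-1]],[[0,0,0],[0,0,-1]],[[0,0,0],[0,0,-1]],[[0,0,0],[0,0,-1]]]}}

```text
time: 20.5
eef_pos: [0.5302, -0.074, 0.1623]
tcp_rot: [0.632, 0.775, -0.001, 0.001]
wrist_force: [-5.4, -2.8, 6.2]
finger_gap: 0.0125
grasp_force: 60.2
```

{"api": "send_rows", "payload": {"steps": [[[0,0,0],[0,0,-1]],[[0,0,0],[0,0,-1]],[[0,0,0],[0,0,-1]],[[0,0,0],[0,0,-1]],[[0,0,0],[0,0,-1]]]}}

```text
time: 21.0
eef_pos: [0.53, -0.074, 0.1623]
tcp_rot: [0.811, 0.585, -0.001, 0.001]
wrist_force: [-5.4, -4.1, 7.2]
finger_gap: 0.0126
grasp_force: 60.3
```

{"api": "send_rows", "payload": {"steps": [[[0,0,0],[0,0,-1]],[[0,0,0],[0,0,-1]],[[0,0,0],[0,0,-1]],[[0,0,0],[0,0,-1]],[[0,0,0],[0,0,-1]]]}}

```text
time: 21.5
eef_pos: [0.5297, -0.0739, 0.1623]
tcp_rot: [0.935, 0.355, -0.001, 0.001]
wrist_force: [-6.5, -2.7, 8.6]
finger_gap: 0.0124
grasp_force: 60.4
```

{"api": "send_rows", "payload": {"steps": [[[0,0,0],[0,0,-1]],[[0,0,0],[0,0,-1]],[[0,0,0],[0,0,0]],[[0,0,0],[0,0,0]]]}}

```text
time: 21.9
eef_pos: [0.5296, -0.0739, 0.1623]
tcp_rot: [0.966, 0.257, -0.001, 0.001]
wrist_force: [-5.9, -2.3, 8.6]
finger_gap: 0.0122
grasp_force: 60.4
```

```bash
cat > m.py <<'E'
from h import *
np.set_printoptions(precision=4,suppress=True)
s=arm.read_state();print(s["eef_pos"],s["tcp_rot"],s["joint_pos"],s["wrist_force"],s["moment"],s["time"])
a=s["tcp_rot"];print("yaw",np.degrees(2*np.arctan2(a[1],a[0]))-90)
for n in("wrist","top","scene"):
    p=get_image(n);P=cloud(p,s);X,Y,Z=P[...,0],P[...,1],P[...,2]
    u,v=(X-.5017)*.973+(Y-.0477)*.231,-(X-.5017)*.231+(Y-.0477)*.973
    inp=(abs(u)<.053)&(abs(v)<.053);r=np.hypot(u,v)
    for nm,m in(("plat",inp&(r>.043)&(Z>.055)&(Z<.085)),("flange",(r<.038)&(r>.018)&(Z>.07)&(Z<.1))):
        q=Z[m]; print(n,nm,len(q),np.median(q) if len(q) else 0,np.percentile(q,[20,80]) if len(q) else 0)
    cv2.imwrite(f"pics/{n}_{s['time']:.1f}.png",p["frame"])
E
python3 m.py; ls pics
```

```text
[ 0.5296 -0.0739  0.1623] [ 0.9664  0.257  -0.0008  0.0011] [-0.2584  0.236  -0.4002  0.9349 -0.0026  2.3633] [-5.8938 -2.2555  8.6148] [-0.5866  1.2252 -0.101 ] 21.9
yaw -60.21467827821474
wrist plat 17498 0.07457533254964568 [0.0741 0.0751]
wrist flange 12077 0.08658616382649803 [0.0861 0.0871]
top plat 517 0.07429606300321434 [0.0725 0.0764]
top flange 335 0.08655726117805562 [0.0848 0.0883]
scene plat 494 0.07444279880134053 [0.0728 0.0756]
scene flange 373 0.08650974893264662 [0.0848 0.0877]
scene0.png
scene_21.9.png
top0.png
top2.png
top3.png
top_21.9.png
w1.png
wrist2.png
wrist3.png
wrist_21.9.png
```

{"api": "send_rows", "payload": {"steps": [[[0,0,0],[0,0,-1]],[[0,0,0],[0,0,-1]],[[0,0,0],[0,0,-1]],[[0,0,0],[0,0,-1]],[[0,0,0],[0,0,-0.8]]]}}

```text
time: 22.55
eef_pos: [0.5295, -0.0736, 0.1623]
tcp_rot: [1.0, 0.007, -0.001, 0.001]
wrist_force: [-6.3, -0.5, 9.2]
finger_gap: 0.0126
grasp_force: 60.5
```

{"api": "send_rows", "payload": {"steps": [[[0,0,0],[0,0,0]],[[0,0,0],[0,0,0]],[[0,0,0],[0,0,0]]]}}

```text
time: 22.85
eef_pos: [0.5295, -0.0736, 0.1623]
tcp_rot: [1.0, 0.009, -0.001, 0.001]
wrist_force: [-6.6, -0.6, 9.4]
finger_gap: 0.0125
grasp_force: 60.5
```

```bash
python3 m.py
```

```text
[ 0.5295 -0.0736  0.1623] [ 1.      0.0087 -0.0006  0.0009] [-0.2583  0.2359 -0.4003  0.9353 -0.002   2.8659] [-6.5584 -0.5503  9.3548] [-0.3728  1.3714 -0.1352] 22.85
yaw -89.00239470502046
wrist plat 8966 0.07709229743978678 [0.0766 0.0776]
wrist flange 7114 0.08910806790960454 [0.0886 0.0896]
top plat 516 0.07702494767813561 [0.0753 0.0788]
top flange 335 0.08910995781043374 [0.0871 0.0911]
scene plat 453 0.07669036946302032 [0.0749 0.0779]
scene flange 362 0.088805192446619 [0.0872 0.09  ]
```

{"api": "send_rows", "payload": {"steps": [[[0,0,0],[0,0,0]],[[0,0,0],[0,0,0]],[[0,0,0],[0,0,0]],[[0,0,0],[0,0,0]]], "jaw": 0.5}}

```text
time: 23.4
eef_pos: [0.5305, -0.0731, 0.1607]
tcp_rot: [1.0, 0.009, 0.0, -0.0]
wrist_force: [0.3, -0.3, 0.1]
finger_gap: 0.0423
grasp_force: 0.0
```

{"api": "send_rows", "payload": {"steps": [[[0,0,0.5],[0,0,0]],[[0,0,1],[0,0,0]],[[0,0,1],[0,0,0]],[[0,0,1],[0,0,0]],[[0,0,1],[0,0,1]]]}}

```text
time: 23.9
eef_pos: [0.5303, -0.0731, 0.2523]
tcp_rot: [0.998, 0.063, 0.0, 0.0]
wrist_force: [0.9, 0.1, -0.7]
finger_gap: 0.0428
grasp_force: 0.0
```

{"api": "send_rows", "payload": {"steps": [[[0,0,1],[0,0,1]],[[0,0,1],[0,0,1]],[[0,0,1],[0,0,1]],[[0,0,1],[0,0,1]],[[-0.3,0.5,0.5],[0,0,1]]], "jaw": 0}}

```text
time: 24.4
eef_pos: [0.5255, -0.0639, 0.3436]
tcp_rot: [0.948, 0.319, 0.002, 0.001]
wrist_force: [0.3, 0.1, -0.0]
finger_gap: -0.0002
grasp_force: 0.0
```

{"api": "send_rows", "payload": {"steps": [[[-0.3,1,0],[0,0,1]],[[-0.3,1,0],[0,0,1]],[[-0.3,1,0],[0,0,1]],[[-0.25,1,0],[0,0,1]],[[0,1,0],[0,0,1]]]}}

```text
time: 24.9
eef_pos: [0.5005, 0.0377, 0.3415]
tcp_rot: [0.833, 0.554, 0.0, 0.0]
wrist_force: [0.2, 0.7, 0.0]
finger_gap: -0.0001
grasp_force: 0.0
```

{"api": "send_rows", "payload": {"steps": [[[0,0.57,0],[0,0,0]],[[0,0,0],[0,0,0]],[[0,0,0],[0,0,0]]]}}

```text
time: 25.2
eef_pos: [0.5013, 0.0481, 0.341]
tcp_rot: [0.834, 0.552, 0.0, 0.0]
wrist_force: [0.3, -0.1, 0.3]
finger_gap: 0.0002
grasp_force: 0.0
```

```bash
python3 m.py; python3 - <<'E'
from h import *
s=arm.read_state();p=get_image("wrist");P=cloud(p,s);X,Y,Z=P[...,0],P[...,1],P[...,2]
for n,x,y,r in(("plunger",.5017,.0477,.03),("pin",.555,.06,.02)):
    q=P[(np.hypot(X-x,Y-y)<r)&(Z>.212)&(Z<.24)];print(n,len(q),cv2.minEnclosingCircle(q[:,:2].astype(np.float32)),np.median(q[:,2]))
cv2.imwrite("pics/w9.png",p["frame"])
E
```

```text
[0.5013 0.0481 0.341 ] [0.834  0.5517 0.     0.0003] [-0.0326  0.0418 -0.2257  1.3029 -0.0005  1.9401] [ 0.2531 -0.1497  0.2971] [-0.0136  0.0415  0.016 ] 25.2
yaw -23.028090064351346
wrist plat 4867 0.07701631157382799 [0.0764 0.0777]
wrist flange 2552 0.08908505582226936 [0.0884 0.0897]
top plat 378 0.0769996689062814 [0.0751 0.0789]
top flange 221 0.08924193124941326 [0.0869 0.0912]
scene plat 562 0.07688262745315683 [0.0753 0.0782]
scene flange 366 0.0888507181867696 [0.087 0.09 ]
plunger 3092 ((0.502123236656189, 0.048009417951107025), 0.017029907554388046) 0.22013153761984994
pin 1079 ((0.5552306175231934, 0.06049398332834244), 0.007289492525160313) 0.23562511855783977
```

View pics/w9.png

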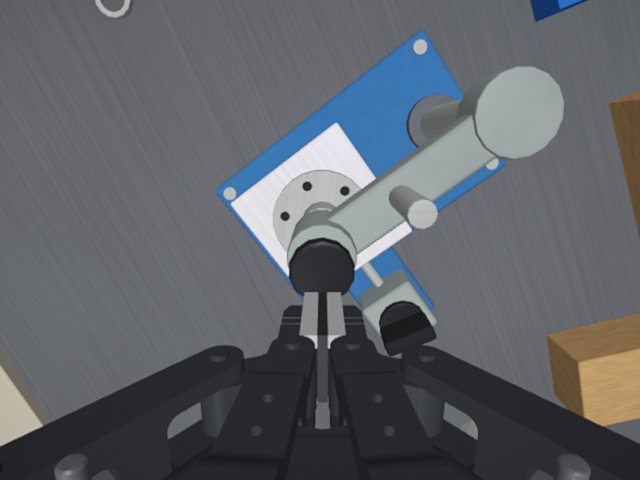

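The wrist view shows the closed fingers over the black plunger cap at about (322,268). The arm lies along the column-to-platform line and the cover is centred below it. Next I press down gently and read the force.

{"api": "send_rows", "payload": {"steps": [[[0.03,0,-1],[0,0,0]],[[0,0,-0.5],[0,0,0]],[[0,0,-0.2],[0,0,0]],[[0,0,-0.2],[0,0,0]],[[0,0,0],[0,0,0]]]}}

```text
time: 25.9
eef_pos: [0.5016, 0.0482, 0.3024]
tcp_rot: [0.834, 0.552, -0.0, -0.0]
wrist_force: [-0.4, 0.6, 0.3]
finger_gap: 0.0003
grasp_force: 0.0
```

{"api": "send_rows", "payload": {"steps": [[[0,0,-0.15],[0,0,0]],[[0,0,-0.15],[0,0,0]],[[0,0,0],[0,0,0]]]}}

```text
time: 26.2
eef_pos: [0.5016, 0.0483, 0.2965]
tcp_rot: [0.834, 0.552, -0.0, -0.0]
wrist_force: [-0.8, 0.5, 0.3]
finger_gap: -0.0001
grasp_force: 0.0
```

{"api": "send_rows", "payload": {"steps": [[[0,0,-0.15],[0,0,0]],[[0,0,-0.15],[0,0,0]],[[0,0,0],[0,0,0]]]}}

```text
time: 26.5
eef_pos: [0.502, 0.0483, 0.2909]
tcp_rot: [0.834, 0.552, 0.0, 0.0]
wrist_force: [0.0, -0.1, 3.5]
finger_gap: 0.0001
grasp_force: 1.4
```

{"api": "send_rows", "payload": {"steps": [[[0,0,-0.15],[0,0,0]],[[0,0,-0.15],[0,0,0]],[[0,0,-0.15],[0,0,0]],[[0,0,0],[0,0,0]]]}}

```text
time: 26.9
eef_pos: [0.502, 0.0483, 0.2823]
tcp_rot: [0.834, 0.552, 0.0, 0.0]
wrist_force: [-2.2, 0.2, 6.9]
finger_gap: 0.0001
grasp_force: 3.6
```

{"api": "send_rows", "payload": {"steps": [[[0,0,-0.1],[0,0,0]],[[0,0,0],[0,0,0]],[[0,0,0],[0,0,0]]]}}

```text
time: 27.2
eef_pos: [0.502, 0.0483, 0.2808]
tcp_rot: [0.834, 0.552, 0.001, 0.0]
wrist_force: [-2.2, 0.4, 7.2]
finger_gap: 0.0002
grasp_force: 4.0
```

{"api": "send_rows", "payload": {"steps": [[[0,0,-0.1],[0,0,0]],[[0,0,0],[0,0,0]]]}}

```text
time: 27.4
eef_pos: [0.5021, 0.0483, 0.2805]
tcp_rot: [0.834, 0.552, 0.001, 0.001]
wrist_force: [-5.2, 0.1, 15.7]
finger_gap: -0.0002
grasp_force: 8.1
```

{"api": "send_rows", "payload": {"steps": [[[0,0,-0.1],[0,0,0]],[[0,0,0],[0,0,0]]]}}

```text
time: 27.6
eef_pos: [0.5021, 0.0483, 0.2803]
tcp_rot: [0.834, 0.552, 0.001, 0.001]
wrist_force: [-9.4, -0.3, 25.6]
finger_gap: 0.0003
grasp_force: 12.5
```

The end of the stroke is reached: the force rises steeply while the tool stays put. Now I lift off and check.

{"api": "send_rows", "payload": {"steps": [[[0,0,0.3],[0,0,0]],[[0,0,0.4],[0,0,0]],[[0,0,1],[0,0,0]],[[0,0,1],[0,0,0]],[[0,0,1],[0,0,0]]]}}

```text
time: 28.1
eef_pos: [0.5013, 0.0483, 0.3495]
tcp_rot: [0.834, 0.552, -0.001, -0.0]
wrist_force: [0.0, -0.2, -0.6]
finger_gap: 0.0005
grasp_force: 0.0
```

{"api": "send_rows", "payload": {"steps": [[[0,0,0.5],[0,0,0]],[[0,0,0],[0,0,0]],[[0,0,0],[0,0,0]],[[0,0,0],[0,0,0]]]}}

```text
time: 28.5
eef_pos: [0.5011, 0.0483, 0.3582]
tcp_rot: [0.834, 0.552, -0.001, -0.001]
wrist_force: [-0.2, 0.5, -0.4]
finger_gap: 0.0
grasp_force: 0.0
```

```bash
python3 m.py; python3 - <<'E'
from h import *
s=arm.read_state();p=get_image("wrist");P=cloud(p,s);X,Y,Z=P[...,0],P[...,1],P[...,2]
for n,x,y,r,lo,hi in(("plunger",.5017,.0477,.03,.2,.24),("pin",.555,.06,.02,.226,.24),("flange",.5017,.0477,.06,.084,.094)):
    q=P[(np.hypot(X-x,Y-y)<r)&(Z>lo)&(Z<hi)];print(n,len(q),cv2.minEnclosingCircle(q[:,:2].astype(np.float32)),np.median(q[:,2]))
p=get_image("scene");cv2.imwrite("pics/s9.png",cv2.resize(p["frame"][130:320,240:480],None,fx=3,fy=3))
E
```

```text
[0.5011 0.0483 0.3582] [ 0.8337  0.5522 -0.0011 -0.0007] [-0.0325  0.0362 -0.1956  1.3416 -0.      1.9392] [-0.2203  0.4668 -0.3832] [ 0.0021 -0.0114 -0.0403] 28.5
yaw -22.96635948265208
wrist plat 4607 0.07702083918973157 [0.0764 0.0777]
wrist flange 2283 0.0890715026001263 [0.0885 0.0897]
top plat 391 0.07717347807341435 [0.0751 0.0792]
top flange 237 0.08911950733894813 [0.087  0.0909]
scene plat 545 0.07679721798220485 [0.0751 0.0781]
scene flange 381 0.08880440308146142 [0.0871 0.0902]
plunger 2899 ((0.5019662976264954, 0.04796924814581871), 0.016890577971935272) 0.2200652075941394
pin 728 ((0.5550553202629089, 0.06037309020757675), 0.0071952203288674355) 0.23589998438602738
flange 2732 ((0.501488208770752, 0.04886956885457039), 0.039824482053518295) 0.08898597661575686
```

View pics/s9.png

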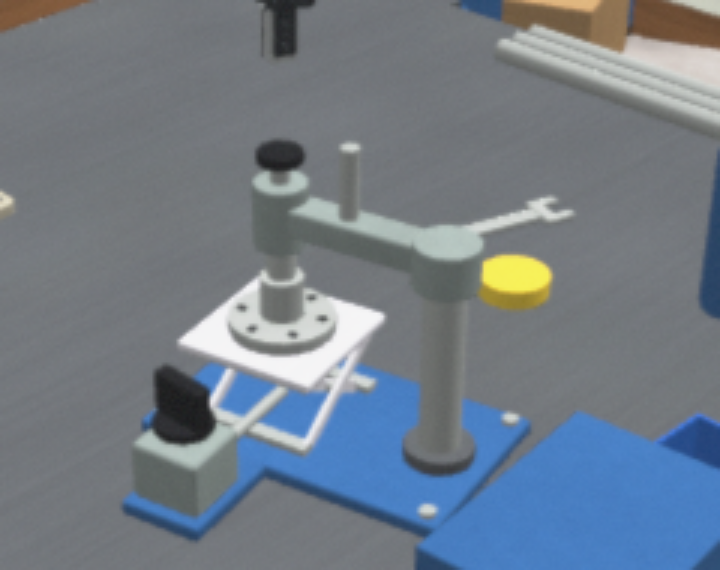

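The crop shows the foot touching the hub at about (281,265), the plunger back up at (280,155), and the cover level on the platform. Everything is as asked, and the gripper is clear.

```bash
python3 -c "
from rig import arm
print(arm.finish_job())"
```

```text
the job is handed in; nothing more can be done
None
```

The job is done and handed in at about 29 s: the cover is centred on the platform, the arm is against its stop, the jack is at 77 mm (foot pushed up about 2 mm), and the plunger was pressed through its full stroke and sprang back; the result has not been reported back.

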